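# Turn a framed circuit board over against a stop

### The job

Turn the framed circuit board over so that its copper solder side faces up: push it along the bench against the white-faced stop until it tips up and leans on the stop, then push its raised edge back towards the robot so that it falls over and lies flat on the bench in front of the stop. Use only touches and pushes of the fingers: do not pick the board up off the bench. Leave the reel, the tin, the red cap and the black knob where they are.

Things in the scene. Friction and masses are not known exactly. Their poses are not given: they have to be found in the camera images.
- board: green circuit board in a black frame: rigid plate 80 (its x) x 60 (y) x 6 mm (z), about 70 g; origin at its centre, 3 mm above the bench when flat. +z is the component side (chips; up at the start), -z the copper solder side. At the start its +x end faces the stop, up to 0.25 rad askew, 15 to 55 mm from it
- board_near_edge (a point): middle of the board's short end at its own x = -40 mm, half-way through the thickness; the end away from the stop at the start, to be pushed
- board_far_edge (a point): middle of the board's short end at its x = +40 mm, half-way through the thickness; towards the stop at the start. It slides up the stop as the board is pushed; once the near end is at the foot line, the board leans by itself at about 65 degrees on the stop's top, this end 72 mm above the bench and 34 mm past the foot line, so a finger fits down behind it
- stop: fixed low wall, 45 mm high, 130 mm along its y (164 with 10 mm high end feet). Origin on the bench, middle of its front foot line; x points away from the board, z up. Slippery white front (friction 0.1; other things about 0.6): in x-z it rises, ever steeper, through (0, 0), (10, 10), (14, 17) to the top edge (21, 45) mm. Back upright at x = 31 mm, nothing tall within 50 mm beyond
- stop_top (a point): middle of the top front edge of the stop, 45 mm above the bench
- reel: blue reel of solder wire, 55 mm diameter, 45 mm high, bystander; origin under its centre
- tin: flux tin with red lid, 50 mm diameter, 23 mm high, bystander; origin under its centre
- cap: red round cap, 34 mm diameter, 12 mm high, bystander; origin under its centre
- knob: black spare knob, 34 mm diameter, 16 mm high, bystander; origin under its centre
Things that resemble listed ones, but are neither listed nor needed, are in the scene too. Of the things shaped like the board, the green one is meant.

How it is judged (in metres and radians):
On the way:
1. the board stands tipped up against the stop, its near end still down on the bench or the stop's foot (angle between board's own z axis and vertical between 0.85 and 1.57 rad and contact force between board and stop above 0.02 N and height (world z) of board_near_edge below 0.02 m), for 0.1 s.
At the end, for the whole second after the job is handed in: the board lies at rest, solder side up, flat on the bench (within 0.1 rad, centre under 7 mm high) in front of the stop: its centre 20 to 150 mm before the foot line and within 80 mm of the stop's middle along the wall (angle between board's own z axis and vertical above 3.04 rad and height (world z) of board below 0.007 m and linear speed of board below 0.01 m/s and x of board in the frame of stop between -0.15 and -0.02 m and y of board in the frame of stop between -0.08 and 0.08 m); the robot touches nothing.
It fails at once if the board is lifted: both of its short ends are more than 35 mm above the bench (height (world z) of each of board_near_edge, board_far_edge above 0.035 m).
It fails at once if the reel, tin, cap or knob is moved more than 20 mm (distance of any of reel, tin, cap, knob from where it was at the start of the episode above 0.02 m).
It also fails if it takes over 48 s, if anything falls off the work surface, if the arm or the gripper's body presses on something with over 40 N, if the wrist force passes 120 N, or if a joint passes its speed limit or range.

### The arm

A 7-joint arm with a two-finger parallel gripper is mounted at the origin on a cart in front of the work surface, level with it; the furniture and walls round the work are solid. World frame = base frame: x ahead of the robot, y to its left, z up, the work surface at z = 0. Lengths are in mm, angles in rad, forces in N, time in s.
With the tool pointing down it reaches from about 400 to 875 mm from the base axis. Payload 4.4 kg.
Tool frame: the origin (TCP) lies midway between the tips of the shut fingers; the grasp point (between the pads) lies 19 mm behind it; z points along the fingers, y is the line along which they close (so a half turn about z gives the same grasp; the last joint's range is limited). The gripper opens to 85 mm and grips with 20 to 120 N. Pads are 22 mm wide; open, the fingers measure 114 mm over their backs; the gripper's body (76 mm by 85 mm) begins 54 mm behind the grasp point. The pads swing forward as they close: fully open they stand 13 mm farther back than shut.
Start: joints at [1.143, 0.628, 0.038, 1.517, -0.027, 0.996, -0.02], TCP at [230.101, -607.924, 231.313] pointing down, gripper open.
Joint ranges: [-3.06, 3.06], [-0.37, 2.12], [-1.25, 1.32], [0.18, 2.47], [-1.1, 4.24], [0.23, 1.98], [-2.94, 2.94]. Speed limits (rad/s): [2.57, 2.57, 3.14, 3.14, 3.14, 3.14, 3.14].

### API

Orientations are given as [roll, pitch, yaw] about the fixed x, y, z axes, in that order (R = Rz(yaw) Ry(pitch) Rx(roll)).
In Python, from cell import telemetry, eyes, ctrl, finder gives the robot as it stands.
- The arm moves only by the tool move_arm, never from a script. Its argument "steps" is a list of rows, each a list of 7 numbers: the turn, a rotation vector about the world's x, y, z in degrees, then the shift along the world's x, y, z in m, then the finger opening in m, from 0 to 0.0854. A call has 1 to 5 rows; each row shifts and turns the commanded pose from where the row before left it; what a row does not reach is not made up. A row lasts 1/10 s, in which the tool goes at most 50 mm and 8.59 degrees, less where a joint would pass 70% of its speed; a pose out of reach is approached as far as the arm can. A call with a gripper value outside its range is refused whole. The fingers move at their own pace and stop on an object; the grip force is fixed at half the most. Time passes only in rows, so rows that do not move let the fingers close. It gives the time, the measured TCP pose, the force, the opening and the grip force at its end, in the units of the state.
- telemetry.read_state(): the state, without advancing time (a new reading comes with each control period).
- eyes.get_image(name): name is "scene" or "top" or "wrist"; returns (picture, depth): 400x640x3 uint8, blue, green, red; 400x640 float32, mm along the optical axis (not along the pixel's ray), 0 where there is no reading.
- eyes.calibration(name): a dict with "fx", "fy", "cx", "cy" (pixels), "distortion" ([k1, k2, p1, p2, k3] as OpenCV has them; the pictures are not rectified), "position" and "attitude" of the camera in the world. Camera axes: x right, y down, z forward; pixel columns grow to the right and rows downward; lengths in mm; the calibration is good to about 2 mm. A picture is of the moment at which its call begins: read the wrist's pose just before it. calibration takes no time and is no camera call; for the wrist camera it gives the pose at the moment of the call.
- ctrl.finish_job(): hands the job in; it is judged then, once.
Trained networks look in the newest picture that a camera, given by its name, has taken for a name from the list of things; names that differ only in an ending like _2 or _b are one class to them, and where a whole thing is asked for, a point or a joint stands for the part that bears it (a point fixed in the world has none). Each returns a list of dicts, best first, with "confidence" (0 to 1); they miss things now and then, are a little off and sometimes report something else, mostly with a low value. They report only what shows in the picture. A call takes as long as a camera call. They do not tell look-alikes from the thing itself.
- finder.boxes_of(camera, name): "location" ([x, y, z] in mm, in the coordinates of the camera as it stood for that picture, good to about 4 mm: the middle of the surface that is visible of it).
- finder.cut_out(camera, name): "mask" (400x640 bool, what is visible of it).
- finder.pinpoint(camera, name): "location" ([x, y, z] in mm, in the coordinates of the camera as it stood for that picture, good to about 4 mm: a listed point, or the origin of a listed thing).
The state is a dict: "clock": time; "qpos": joint angles; "qd": joint speeds; "tau": joint torques, N m; "eef_pos": TCP position; "tool_rot": TCP orientation; "force": force on the tool from outside, world axes, zero at the start; "torque": the same for the moment, N m; "width": finger opening in mm; "gripper_force": force on a finger pad.
Only numpy, scipy, OpenCV 4.12 (cv2) and the standard library are available. Lean on these libraries where they do the work, as an engineer would, in place of code of your own. Each camera call takes 0.05 s, during which the arm holds its last target. There are 200 camera calls.

## Working session

There is one attempt and no reset: what is moved stays moved. The work goes in short steps, Python scripts to look and compute and a tool call to move; the robot and the scene stay as the last step left them, time stands still between calls to the robot, and variables do not carry over. Pictures are saved under pics/ and viewed, at most 10 in all, crops included, and the job is handed in when it is done.

Besides the shell and the picture viewer there is one more tool, called after "Request:" by a JSON object that holds its "fn" and its "kwargs", one argument or row to a line. move_arm: Moves the arm, as the interface text tells. Its arguments: {"type":"object","properties":{"steps":{"type":"array"}},"required":["steps"]}

```bash
mkdir -p pics
cat > h.py <<'E'
import numpy as np, cv2
from scipy.spatial.transform import Rotation as R
from cell import telemetry, eyes, ctrl, finder
def cal(n):
    c=eyes.calibration(n); K=np.array([[c['fx'],0,c['cx']],[0,c['fy'],c['cy']],[0,0,1]],float)
    a=np.array(c['attitude'],float)
    M=a if a.shape==(3,3) else R.from_euler('xyz',a).as_matrix()
    return K,np.array(c['distortion'],float),np.array(c['position'],float),M
def w(n,p):
    K,d,t,M=cal(n); return M@np.array(p)+t
def pix(n,uv,dep):
    K,d,t,M=cal(n); x=cv2.undistortPoints(np.array(uv,float).reshape(-1,1,2),K,d).reshape(-1,2)
    return (np.c_[x,np.ones(len(x))]*np.array(dep).reshape(-1,1))@M.T+t
def proj(n,P):
    K,d,t,M=cal(n); q=(np.array(P,float).reshape(-1,3)-t)@M
    return cv2.projectPoints(q,np.zeros(3),np.zeros(3),K,d)[0].reshape(-1,2)
E
python3 - <<'E'
from h import *
print(telemetry.read_state())
for n in('top','scene'):
    print(eyes.calibration(n))
    im,d=eyes.get_image(n); cv2.imwrite(f'pics/{n}0.png',im)
    for k in('board','stop','stop_top','board_near_edge','board_far_edge','reel','tin','cap','knob'):
        for r in finder.pinpoint(n,k)[:3]:
            P=w(n,r['location']); print(n,k,round(r['confidence'],2),P.round(),proj(n,P).round())
E
```

```text
{'clock': 0.0, 'qpos': array([ 1.14323291,  0.62935833,  0.03843716,  1.51837339, -0.02699636,
        0.99628124, -0.02001738]), 'qd': array([-0.00053324, -0.00041911,  0.00082026, -0.00021879,  0.00087699,
       -0.00023172,  0.00125394]), 'tau': array([ 8.07109936e-04, -5.63404942e+01,  1.22665409e+00, -1.93449157e+01,
        1.10965379e-02,  1.06892953e-02,  1.06839704e-05]), 'eef_pos': array([ 229.8584582 , -607.33403317,  230.37936153]), 'tool_rot': array([-3.13969042e+00,  2.60686425e-05,  3.61751798e-01]), 'force': array([-0.59676151,  0.05160209, -0.82694475]), 'torque': array([-0.05938627, -0.00770011, -0.00493578]), 'gripper_force': 0.0, 'width': 85.2557208010956}
{'fx': 478.3088666650763, 'fy': 478.3088666650763, 'cx': 315.0756810136489, 'cy': 191.60932845575724, 'distortion': array([0.01586602, 0.        , 0.        , 0.        , 0.        ]), 'position': array([ 390.6772668 ,  214.93618116, 1030.65999611]), 'attitude': array([-2.96141416,  0.00297699, -1.54733556])}
top board 0.92 [534.  -1.  -2.] [[417. 214.]]
top board 0.91 [526. 246.   2.] [[304. 215.]]
top board 0
[... 1068 characters left out ...]
9. 108.   2.] [[300. 274.]]
scene board 0.63 [534.  -2.   7.] [[377. 292.]]
scene stop 0.97 [588. 240.   2.] [[302. 201.]]
scene board_near_edge 0.82 [561.  24.   0.] [[376. 276.]]
scene board_near_edge 0.75 [483. 245.   7.] [[256. 223.]]
scene board_near_edge 0.58 [442. 138.   5.] [[276. 271.]]
scene board_far_edge 0.96 [495.  85.   7.] [[321. 273.]]
scene board_far_edge 0.78 [507. -26.   3.] [[376. 313.]]
scene board_far_edge 0.75 [563. 241.   7.] [[292. 204.]]
scene reel 0.75 [534. 360.  -1.] [[242. 183.]]
scene tin 0.55 [650. 359.   1.] [[287. 159.]]
scene cap 0.75 [575. 126.   1.] [[339. 238.]]
scene knob 0.74 [626. 121.  -1.] [[360. 227.]]
scene knob 0.74 [529. 244.   5.] [[276. 213.]]
```

Run:
```python
from h import *
im=cv2.imread('pics/top0.png')
cv2.imwrite('pics/crop.png',cv2.resize(im[130:290,200:460],None,fx=3,fy=3,interpolation=cv2.INTER_CUBIC))
for k in ('stop','board'):
    for r in finder.cut_out('top',k)[:3] if False else []: pass
im,d=eyes.get_image('top')
for k in ('stop','board'):
    for r in finder.cut_out('top',k)[:3]:
        v,u=np.nonzero(r['mask']&(d>0)); P=pix('top',np.c_[u,v],d[v,u])
        P=P[P[:,2]<60]; rc=cv2.minAreaRect(P[:,:2].astype(np.float32)); print(k,rc,P.mean(0).round(),np.percentile(P[:,2],[5,95]))
        if k=='stop':
            hi=P[P[:,2]>38]; print(cv2.minAreaRect(hi[:,:2].astype(np.float32)),cv2.boxPoints(rc))
```

```text
stop ((612.08837890625, 241.24569702148438), (165.67498779296875, 42.71931076049805), 85.6866226196289) [608. 240.  21.] [ 0.13909725 44.62658542]
((617.1353149414062, 240.1101837158203), (127.8831558227539, 12.845605850219727), 86.93092346191406) [[584.5589  160.24933]
 [627.15717 157.03635]
 [639.61786 322.24207]
 [597.0196  325.45505]]
stop ((525.7036743164062, 243.77078247070312), (60.233036041259766, 79.3838882446289), 85.21783447265625) [525. 243.   3.] [-0.41260762  7.05903782]
((0.0, 0.0), (0.0, 0.0), 0.0) [[483.63916 217.06813]
 [562.7467  210.45009]
 [567.7682  270.47345]
 [488.66064 277.0915 ]]
board ((469.279052734375, 108.60031127929688), (63.66881561279297, 82.53488159179688), 44.53575897216797) [469. 109.   4.] [-0.17326617  7.25794102]
board ((527.2178344726562, 244.0929412841797), (61.36918640136719, 82.29509735107422), 84.99816131591797) [526. 244.   3.] [-0.44015981  7.06617079]
board ((537.2854614257812, -2.3820266723632812), (83.02326202392578, 64.0550308227539), 41.57278060913086) [537.  -1.   4.] [-0.64806066  7.48659788]
```

View pics/crop.png

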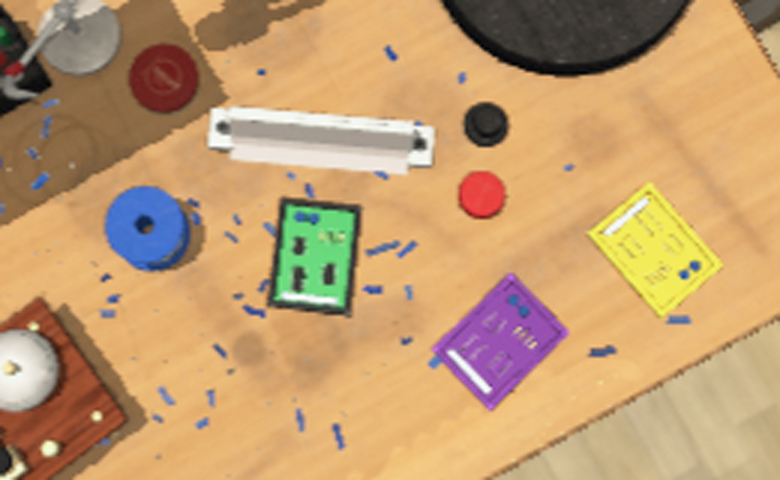

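View pics/scene0.png

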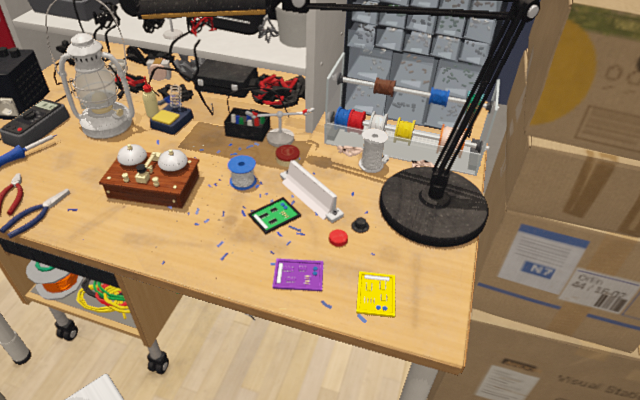

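Candidates in the top picture: the green board at px (305,215), the purple one at (367,243) and the yellow one at (418,214). I choose the green one, with its black frame, in front of the white stop. The reel is at (251,208), the cap at (360,194) and the knob at (362,170). Board centre is about (526.5, 244), yaw -0.085. Stop foot is about (591, 242), yaw -0.065. Sizes match the description.

Next I check the transit path for tall things.

Run:
```python
from h import *
for n in('top','scene'):
    im,d=eyes.get_image(n); v,u=np.nonzero(d>0); P=pix(n,np.c_[u,v],d[v,u])
    for x0,x1 in((150,300),(300,420),(420,560),(560,700)):
        for y0 in range(-700,400,100):
            s=P[(P[:,0]>x0)&(P[:,0]<x1)&(P[:,1]>y0)&(P[:,1]<y0+100)]
            if len(s) and np.percentile(s[:,2],99.5)>20: print(n,x0,y0,len(s),np.percentile(s[:,2],[90,99.5]).round())
```

```text
top 300 300 2816 [ 3. 45.]
top 420 300 3111 [44. 47.]
top 560 -100 2740 [ 2. 20.]
top 560 0 2947 [26. 29.]
top 560 100 2867 [18. 44.]
top 560 200 2807 [36. 46.]
top 560 300 3627 [341. 351.]
scene 300 300 3489 [22. 45.]
scene 420 300 4455 [41. 47.]
scene 560 -100 4037 [ 2. 23.]
scene 560 0 3979 [26. 28.]
scene 560 100 4109 [18. 44.]
scene 560 200 3777 [31. 45.]
scene 560 300 3670 [314. 328.]
```

The path is clear. Only something tall at x>560, y>300 needs care.

Request:
{"fn": "move_arm", "kwargs": {
  "steps": [
    [0,0,-8,0.0375,0.033,0,0.04],
    [0,0,-8,0.0375,0.033,0,0.04],
    [0,0,-8,0.0375,0.033,0,0.04],
    [0,-5,0,0.0375,0.033,0,0.04],
    [0,-5,0,0.0375,0.033,0,0.04]
  ]
}}

```text
clock: 1.75
eef_pos: [420.5, -440.9, 231.6]
tool_rot: [-3.132, -0.178, -0.056]
force: [0.2, -0.2, 0.5]
width: 40.2
gripper_force: 0.0
```

Request:
{"fn": "move_arm", "kwargs": {
  "steps": [
    [0,0,0,0.0375,0.033,0,0.04],
    [0,0,0,0,0.047,0,0.04],
    [0,0,0,0,0.047,0,0.04],
    [0,0,0,0,0.047,0,0.04],
    [0,0,0,0,0.047,0,0.04]
  ]
}}

```text
clock: 2.25
eef_pos: [455.0, -220.1, 231.5]
tool_rot: [-3.132, -0.175, -0.058]
force: [1.1, 1.3, 0.4]
width: 40.1
gripper_force: 0.0
```

Request:
{"fn": "move_arm", "kwargs": {
  "steps": [
    [0,0,0,0,0.047,0,0.04],
    [0,0,0,0,0.047,0,0.04],
    [0,0,0,0,0.047,0,0.04],
    [0,0,0,0,0.047,0,0.04],
    [0,0,0,0,0.047,0,0.04]
  ]
}}

```text
clock: 2.75
eef_pos: [455.1, 14.8, 231.7]
tool_rot: [-3.131, -0.175, -0.058]
force: [1.8, -0.4, -0.8]
width: 39.7
gripper_force: 0.0
```

Request:
{"fn": "move_arm", "kwargs": {
  "steps": [
    [0,0,0,0,0.047,-0.02,0.04],
    [0,0,0,0,0.047,-0.03,0.04],
    [0,0,0,0,0.047,-0.04,0.04],
    [0,0,0,0,0.047,-0.04,0.04],
    [0,0,0,0,0,0,0.04]
  ]
}}

```text
clock: 3.25
eef_pos: [451.6, 182.5, 115.8]
tool_rot: [-3.134, -0.166, -0.048]
force: [-0.2, 0.5, -0.2]
width: 39.9
gripper_force: 0.0
```

Request:
{"fn": "move_arm", "kwargs": {
  "steps": [
    [0,0,0,0,0.035,-0.02,0.04],
    [0,0,0,0.003,0.032,-0.03,0.04],
    [0,0,0,0,0,-0.03,0.04],
    [0,0,0,0,0,-0.012,0.04],
    [0,0,0,0,0,0,0.04]
  ]
}}

```text
clock: 3.75
eef_pos: [453.1, 226.8, 60.6]
tool_rot: [-3.133, -0.154, -0.061]
force: [-0.1, -0.1, 0.6]
width: 39.6
gripper_force: 0.0
```

Run:
```python
from h import *
print(telemetry.read_state()['eef_pos'],telemetry.read_state()['force'])
im,d=eyes.get_image('wrist'); cv2.imwrite('pics/w1.png',im)
for k in('board','board_near_edge','board_far_edge','stop','stop_top'):
    for r in finder.pinpoint('wrist',k)[:2]: print(k,r['confidence'],w('wrist',r['location']).round(1))
```

```text
[453.05640827 226.75044936  60.62183524] [-0.08830553 -0.06835136  0.56749989]
board 0.85 [523.  248.8   1.8]
board 0.6 [466.5 116.8   1.7]
board_near_edge 0.66 [485.2 251.2   7.6]
board_near_edge 0.59 [441.4 140.6   6.5]
board_far_edge 0.8 [496.5  82.8   2.6]
board_far_edge 0.57 [562.5 242.7   5.1]
```

View pics/w1.png

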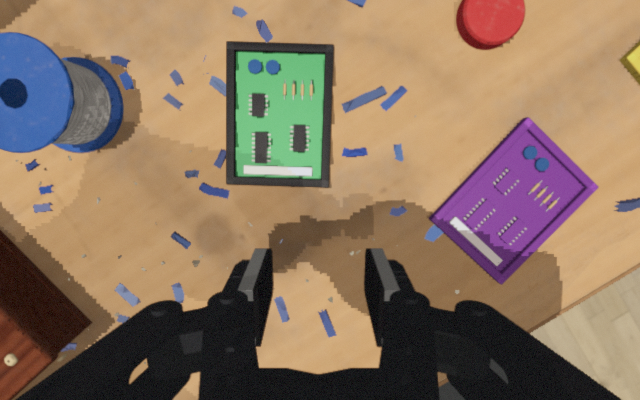

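The green board is centred at px (280,115) and the fingers' mid-line is at px ~318. So I shift about 22 mm in +y and descend.

Request:
{"fn": "move_arm", "kwargs": {
  "steps": [
    [0,0,0,0,0.012,-0.012,0.04],
    [0,0,0,0,0.011,-0.012,0.04],
    [0,0,0,0,0,-0.012,0.04],
    [0,0,0,0,0,-0.012,0.04],
    [0,0,0,0,0,0,0.04]
  ]
}}

```text
clock: 4.55
eef_pos: [458.2, 252.9, 18.7]
tool_rot: [-3.14, -0.144, -0.061]
force: [0.6, 0.1, 0.3]
width: 39.6
gripper_force: 0.0
```

Run:
```python
from h import *
s=telemetry.read_state(); print(s['eef_pos'],s['qpos'].round(2),s['tool_rot'])
```

```text
[458.23502677 252.93350502  18.66431105] [-0.89  0.82  0.41  2.14 -1.1   0.23 -1.17] [-3.14038474 -0.14408089 -0.06056506]
```

Request:
{"fn": "move_arm", "kwargs": {
  "steps": [
    [0,4,0,0.001,-0.002,-0.004,0.04],
    [0,0,0,0.001,-0.001,-0.004,0.04],
    [0,0,0,0,0,-0.004,0.04],
    [0,0,0,0,0,-0.002,0.04],
    [0,0,0,0,0,0,0.04]
  ]
}}

```text
clock: 5.05
eef_pos: [458.8, 250.3, 5.1]
tool_rot: [3.14, -0.074, -0.06]
force: [0.4, -0.9, -0.1]
width: 40.1
gripper_force: 0.0
```

Run:
```python
from h import *
s=telemetry.read_state(); print(s['eef_pos'],s['qpos'].round(2),s['tool_rot'],s['force'])
```

```text
[458.84335079 250.34907246   5.09743277] [-0.88  0.87  0.45  2.09 -1.04  0.34 -1.21] [ 3.13969365 -0.07379867 -0.05978685] [ 0.40253694 -0.93811085 -0.10598072]
```

Request:
{"fn": "move_arm", "kwargs": {
  "steps": [
    [0,0,0,0,0,-0.002,0.04],
    [0,0,0,0,0,-0.001,0.04],
    [0,0,0,0,0,0,0.04]
  ]
}}

```text
clock: 5.35
eef_pos: [459.6, 250.5, 2.3]
tool_rot: [3.139, -0.075, -0.059]
force: [-0.2, -0.2, 0.2]
width: 40.2
gripper_force: 0.0
```

Request:
{"fn": "move_arm", "kwargs": {
  "steps": [
    [0,0,0,0.008,-0.0005,0,0.04],
    [0,0,0,0.008,-0.0005,0,0.04],
    [0,0,0,0.008,-0.0005,0,0.04],
    [0,0,0,0.008,-0.0005,0,0.04],
    [0,0,0,0.008,-0.0005,0,0.04]
  ]
}}

```text
clock: 5.85
eef_pos: [500.0, 247.9, 2.3]
tool_rot: [3.139, -0.074, -0.059]
force: [-2.6, -0.5, 1.8]
width: 40.0
gripper_force: 1.7
```

Run:
```python
from h import *
s=telemetry.read_state(); print(s['eef_pos'],s['qpos'].round(2),s['tool_rot'],s['force'])
im,d=eyes.get_image('wrist'); cv2.imwrite('pics/w2.png',im)
im,d=eyes.get_image('scene')
for r in finder.cut_out('scene','board')[:3]:
    v,u=np.nonzero(r['mask']&(d>0)); P=pix('scene',np.c_[u,v],d[v,u]);P=P[P[:,2]<60]; print(cv2.minAreaRect(P[:,:2].astype(np.float32)),np.percentile(P[:,2],[2,98]))
```

```text
[500.01731559 247.88515278   2.31897476] [-0.86  0.91  0.51  1.99 -0.98  0.42 -1.24] [ 3.13944865 -0.0738441  -0.05944672] [-2.6074356  -0.5247512   1.82775789]
((536.8961791992188, 0.7527351379394531), (90.19064331054688, 61.66298294067383), 41.0363655090332) [1.16400048 7.80117805]
((464.1434631347656, 109.5094223022461), (60.27372360229492, 77.50437927246094), 44.4412841796875) [0.67997445 7.25049142]
((550.5218505859375, 220.63941955566406), (118.0011215209961, 55.19094467163086), 34.15259552001953) [-0.28097523 17.13963121]
```

View pics/w2.png

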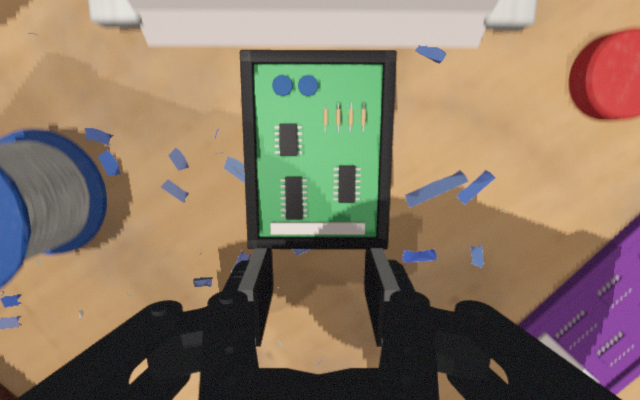

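The board is square to the fingers at px (320,150), with its far end about at the stop's foot (row 48). I keep pushing.

Request:
{"fn": "move_arm", "kwargs": {
  "steps": [
    [0,0,0,0.007,-0.0005,0,0.04],
    [0,0,0,0.007,-0.0005,0,0.04],
    [0,0,0,0.007,-0.0005,0,0.04],
    [0,0,0,0.007,-0.0005,0,0.04],
    [0,0,0,0.007,-0.0005,0,0.04]
  ]
}}

```text
clock: 6.5
eef_pos: [535.6, 245.3, 2.4]
tool_rot: [3.139, -0.075, -0.06]
force: [-0.2, -0.5, -0.2]
width: 39.9
gripper_force: 0.3
```

Run:
```python
from h import *
s=telemetry.read_state(); print(s['eef_pos'],s['qpos'].round(2),s['tool_rot'],s['force'])
im,d=eyes.get_image('scene'); cv2.imwrite('pics/s3.png',cv2.resize(im[120:320,180:440],None,fx=3,fy=3,interpolation=cv2.INTER_CUBIC))
```

```text
[535.59024902 245.26696305   2.35117514] [-0.84  0.94  0.55  1.91 -0.94  0.49 -1.27] [ 3.1392593  -0.07520323 -0.05966188] [-0.15814335 -0.48967524 -0.24988754]
```

View pics/s3.png

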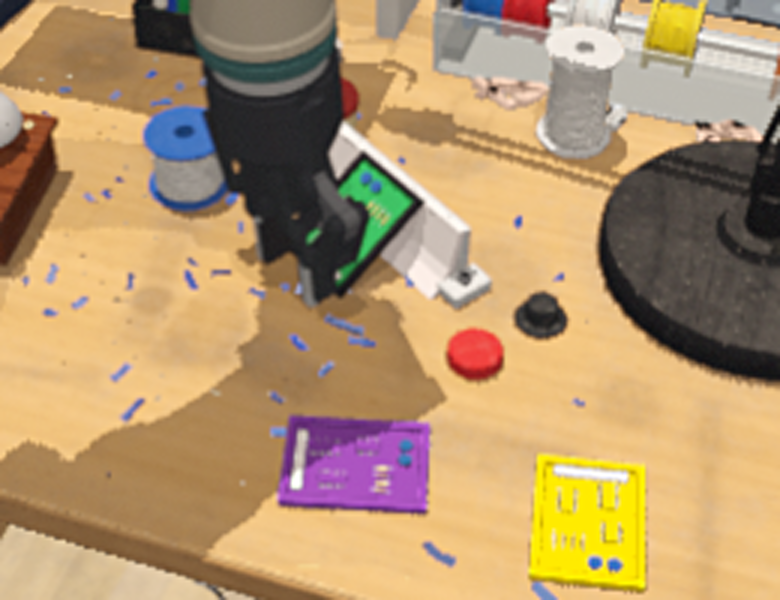

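The board (crop px ~(375,215)) is tipping up the stop. I continue.

Request:
{"fn": "move_arm", "kwargs": {
  "steps": [
    [0,0,0,0.007,-0.0005,0,0.04],
    [0,0,0,0.007,-0.0005,0,0.04],
    [0,0,0,0.007,-0.0005,0,0.04],
    [0,0,0,0.005,-0.0005,0,0.04],
    [0,0,0,0,0,0,0.04]
  ]
}}

```text
clock: 7.05
eef_pos: [562.1, 243.1, 2.5]
tool_rot: [3.139, -0.076, -0.06]
force: [0.3, -0.2, -0.5]
width: 40.2
gripper_force: 0.0
```

```bash
cat > b.py <<'E'
from h import *
s=telemetry.read_state(); print(s['eef_pos'],s['qpos'].round(2),s['force'])
for n in('top','scene'):
    im,d=eyes.get_image(n)
    for k in('board_near_edge','board_far_edge','board'):
        for r in finder.pinpoint(n,k)[:4]:
            P=w(n,r['location'])
            if P[1]>170: print(n,k,round(r['confidence'],2),P.round())
    for r in finder.cut_out(n,'board'):
        v,u=np.nonzero(r['mask']&(d>0)); P=pix(n,np.c_[u,v],d[v,u])
        if P[:,1].mean()>170 and len(P)>50:
            c=np.median(P,0); Q=P[np.abs(P-c).max(1)<60]; nn=np.linalg.svd(Q-Q.mean(0),full_matrices=False)[2][2]
            print(n,'mask',len(P),c.round(),np.percentile(P,[3,97],axis=0).round().tolist(),'normal',nn.round(2))
E
python3 b.py
```

```text
[562.06561752 243.07451892   2.47900691] [-0.82  0.96  0.57  1.85 -0.92  0.54 -1.29] [ 0.31634792 -0.20524508 -0.49137325]
scene board_near_edge 0.74 [574. 240.   2.]
scene board_near_edge 0.72 [599. 240.  33.]
scene board_far_edge 0.93 [624. 236.  67.]
scene board 0.84 [602. 238.  34.]
scene mask 466 [611. 225.  52.] [[570.0, 208.0, 7.0], [621.0, 265.0, 66.0]] normal [-0.8   0.22  0.56]
```

Request:
{"fn": "move_arm", "kwargs": {
  "steps": [
    [0,0,0,0.005,-0.0003,0,0.04],
    [0,0,0,0.005,-0.0003,0,0.04],
    [0,0,0,0.004,-0.0003,0,0.04],
    [0,0,0,0,0,0,0.04]
  ]
}}

```text
clock: 7.95
eef_pos: [575.8, 242.2, 2.4]
tool_rot: [3.139, -0.076, -0.06]
force: [-0.6, -0.8, -0.5]
width: 39.6
gripper_force: 0.0
```

```bash
python3 b.py
```

```text
[575.77269674 242.15879592   2.41264106] [-0.81  0.97  0.58  1.81 -0.9   0.56 -1.3 ] [-0.62045458 -0.75466519 -0.45476841]
top board 0.64 [652. 356.   0.]
scene board_near_edge 0.7 [585. 236.   3.]
scene board_near_edge 0.39 [607. 236.  38.]
scene board_far_edge 0.73 [619. 243.  75.]
scene board 0.74 [604. 237.  38.]
scene mask 301 [613. 223.  63.] [[571.0, 190.0, 2.0], [622.0, 260.0, 107.0]] normal [-0.8   0.55  0.24]
```

Request:
{"fn": "move_arm", "kwargs": {
  "steps": [
    [0,0,0,0.003,0,0,0.04],
    [0,0,0,0,0,0,0.04],
    [0,0,0,-0.01,0,0.001,0.04],
    [0,0,0,-0.03,0,0.01,0.04],
    [0,0,0,-0.04,0,0.03,0.04]
  ]
}}

```text
clock: 8.95
eef_pos: [496.7, 241.4, 42.1]
tool_rot: [3.137, -0.074, -0.06]
force: [-0.3, 0.8, 0.6]
width: 39.9
gripper_force: 0.0
```

Request:
{"fn": "move_arm", "kwargs": {
  "steps": [
    [0,0,0,-0.03,0,0.04,0.04],
    [0,0,0,0,0,0.04,0.04],
    [0,0,0,0,0,0.04,0.04],
    [0,0,0,0,0,0,0.04]
  ]
}}

```text
clock: 9.35
eef_pos: [470.4, 243.4, 168.1]
tool_rot: [-3.139, -0.083, -0.06]
force: [-0.1, -0.2, -0.4]
width: 39.9
gripper_force: 0.0
```

```bash
python3 b.py
python3 - <<'E'
from h import *
im,d=eyes.get_image('scene'); cv2.imwrite('pics/s4.png',cv2.resize(im[120:320,180:440],None,fx=3,fy=3,interpolation=cv2.INTER_CUBIC))
v,u=np.nonzero(d>0); P=pix('scene',np.c_[u,v],d[v,u])
for x0 in range(580,760,20):
    s=P[(P[:,0]>x0)&(P[:,0]<x0+20)&(P[:,1]>190)&(P[:,1]<295)]
    print(x0,len(s),np.percentile(s[:,2],[50,99]).round() if len(s) else '')
for y0 in range(240,360,20):
    s=P[(P[:,0]>560)&(P[:,0]<720)&(P[:,1]>y0)&(P[:,1]<y0+20)&(P[:,2]>80)]
    print(y0,len(s),s.min(0).round() if len(s) else '')
E
```

```text
[470.41984631 243.3624761  168.07029322] [-1.09  0.66  0.83  2.   -0.71  0.71 -1.47] [-0.11501224 -0.22332966 -0.44007915]
top board_near_edge 0.82 [588. 239.   0.]
top board_far_edge 0.73 [622. 236.  73.]
top board 0.97 [609. 240.  38.]
top mask 724 [607. 238.  40.] [[587.0, 210.0, 3.0], [623.0, 267.0, 74.0]] normal [-0.9   0.06  0.42]
scene board_near_edge 0.73 [588. 235.   4.]
scene board_near_edge 0.4 [590. 239.   4.]
scene board_far_edge 0.94 [619. 240.  77.]
scene board 0.64 [603. 236.  38.]
scene mask 1019 [603. 238.  39.] [[585.0, 209.0, 5.0], [618.0, 267.0, 73.0]] normal [-0.9   0.06  0.42]
580 953 [ 5. 36.]
600 1116 [41. 75.]
620 242 [-734.   74.]
640 336 [-732.    2.]
660 443 [-2.  2.]
680 522 [-1.  2.]
700 514 [-1.  2.]
720 618 [ -1. 329.]
740 1158 [ 19. 336.]
240 0 
260 0 
280 4 [718. 297. 321.]
300 46 [709. 301. 317.]
320 60 [702. 320. 313.]
340 154 [684. 340. 303.]
```

View pics/s4.png

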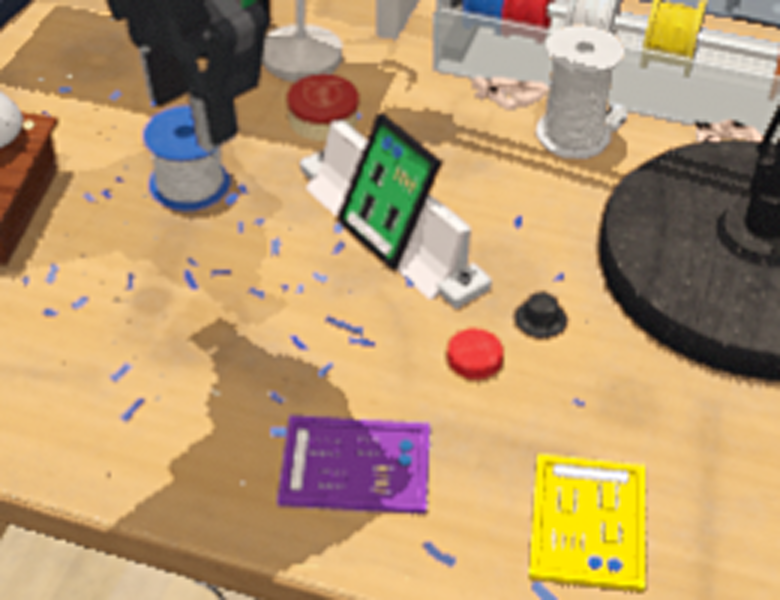

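The board leans at about 65°, with its far edge at about (622, 238, 73), crop px (410,135). I now go over it and down behind.

Request:
{"fn": "move_arm", "kwargs": {
  "steps": [
    [0,0,0,0.036,-0.001,0,0.04],
    [0,0,0,0.036,-0.001,0,0.04],
    [0,0,0,0.036,-0.001,0,0.04],
    [0,0,0,0.036,-0.001,0,0.04],
    [0,0,0,0.036,-0.001,0,0.04]
  ]
}}

```text
clock: 10.4
eef_pos: [648.9, 237.3, 162.8]
tool_rot: [3.139, -0.074, -0.059]
force: [1.3, 0.6, -0.7]
width: 40.2
gripper_force: 0.0
```

```bash
python3 b.py
```

```text
[648.928705   237.34213058 162.80461892] [-0.83  0.86  0.79  1.54 -0.69  0.96 -1.47] [ 1.27693356  0.64208976 -0.67329454]
top board_near_edge 0.76 [586. 240.  -0.]
top board_far_edge 0.62 [622. 237.  72.]
top board 0.44 [607. 239.  37.]
top mask 183 [603. 216.  34.] [[586.0, 209.0, 4.0], [621.0, 225.0, 75.0]] normal [ 0.88 -0.21 -0.42]
scene board_near_edge 0.88 [591. 236.   5.]
scene board_far_edge 0.57 [620. 240.  78.]
scene board 0.73 [605. 237.  37.]
scene mask 1027 [603. 238.  38.] [[585.0, 209.0, 5.0], [618.0, 267.0, 73.0]] normal [-0.9   0.06  0.43]
scene mask 987 [604. 200.  15.] [[590.0, 161.0, 1.0], [617.0, 314.0, 44.0]] normal [-0.89 -0.19  0.41]
```

Next I descend about 107 mm, then pull back slowly.

Request:
{"fn": "move_arm", "kwargs": {
  "steps": [
    [0,0,0,0.002,0,-0.03,0.04],
    [0,0,0,0,0,-0.03,0.04],
    [0,0,0,0,0,-0.03,0.04],
    [0,0,0,0,0,-0.016,0.04],
    [0,0,0,0,0,0,0.04]
  ]
}}

```text
clock: 11.4
eef_pos: [647.7, 237.5, 55.1]
tool_rot: [3.138, -0.07, -0.059]
force: [0.2, 0.1, 0.3]
width: 40.2
gripper_force: 0.0
```

Request:
{"fn": "move_arm", "kwargs": {
  "steps": [
    [0,0,0,-0.005,0.0003,0,0.04],
    [0,0,0,-0.005,0.0003,0,0.04],
    [0,0,0,-0.005,0.0003,0,0.04],
    [0,0,0,-0.005,0.0003,0,0.04]
  ]
}}

```text
clock: 11.8
eef_pos: [629.8, 239.0, 58.5]
tool_rot: [3.14, -0.076, -0.059]
force: [0.6, 0.6, -0.5]
width: 39.9
gripper_force: 0.1
```

```bash
python3 b.py
```

```text
[629.75813263 239.0453782   58.50512203] [-0.8   0.96  0.69  1.66 -0.8   0.75 -1.38] [ 0.60845987  0.64466021 -0.52606657]
top board_near_edge 0.49 [585. 239.   1.]
top board_far_edge 0.57 [614. 240.  75.]
top board 0.59 [602. 240.  42.]
top mask 139 [597. 219.  27.] [[587.0, 210.0, 3.0], [609.0, 229.0, 70.0]] normal [-0.92  0.18  0.34]
scene board_near_edge 0.75 [588. 237.   3.]
scene board_far_edge 0.81 [615. 240.  79.]
scene board 0.78 [602. 238.  41.]
scene mask 1087 [599. 238.  38.] [[583.0, 209.0, 1.0], [613.0, 268.0, 76.0]] normal [-0.94  0.06  0.35]
scene mask 965 [604. 198.  15.] [[590.0, 161.0, 1.0], [618.0, 315.0, 44.0]] normal [-0.9  -0.22  0.38]
```

Request:
{"fn": "move_arm", "kwargs": {
  "steps": [
    [0,0,0,-0.006,0.0004,-0.001,0.04],
    [0,0,0,-0.006,0.0004,0,0.04],
    [0,0,0,-0.006,0.0004,0,0.04],
    [0,0,0,-0.005,0.0003,0,0.04],
    [0,0,0,-0.003,0,0,0.04]
  ]
}}

```text
clock: 12.8
eef_pos: [602.8, 240.5, 56.3]
tool_rot: [3.14, -0.074, -0.059]
force: [-0.4, -0.5, 0.2]
width: 39.7
gripper_force: 0.0
```

```bash
python3 b.py
```

```text
[602.84418994 240.48672825  56.3163187 ] [-0.83  0.93  0.68  1.73 -0.82  0.71 -1.36] [-0.42251352 -0.53976348  0.19415476]
top board_near_edge 0.55 [584. 242.   0.]
top board 0.48 [586. 243.  40.]
top mask 116 [659. 368.  22.] [[640.0, 357.0, 19.0], [672.0, 377.0, 27.0]] normal [0.05 0.08 1.  ]
scene board_near_edge 0.7 [585. 237.   7.]
scene board_far_edge 0.79 [519. 246.  46.]
scene board_far_edge 0.52 [651. 356.  -1.]
scene board 0.71 [556. 240.  25.]
scene mask 679 [551. 239.  26.] [[516.0, 211.0, -0.0], [585.0, 277.0, 47.0]] normal [-0.54  0.03 -0.84]
```

Request:
{"fn": "move_arm", "kwargs": {
  "steps": [
    [0,0,0,0,0,0.03,0.04],
    [0,0,0,0,0,0.04,0.04],
    [0,0,0,0,0,0.04,0.04],
    [0,0,0,0,0,0,0.04]
  ]
}}

```text
clock: 13.7
eef_pos: [607.7, 240.2, 172.2]
tool_rot: [-3.141, -0.085, -0.06]
force: [-0.3, -1.2, -0.3]
width: 40.2
gripper_force: 0.0
```

```bash
python3 b.py
python3 - <<'E'
from h import *
im,d=eyes.get_image('scene'); cv2.imwrite('pics/s5.png',cv2.resize(im[120:320,180:440],None,fx=3,fy=3,interpolation=cv2.INTER_CUBIC))
E
```

```text
[607.69526933 240.15191728 172.249494  ] [-0.89  0.8   0.81  1.66 -0.69  0.9  -1.46] [-0.27720828 -1.16958966 -0.26980254]
top board_near_edge 0.72 [580. 240.   3.]
top board_far_edge 0.6 [503. 244.   2.]
top board 0.55 [543. 243.   1.]
scene board_near_edge 0.72 [581. 239.   4.]
scene board_far_edge 0.76 [502. 250.   6.]
scene board 0.83 [545. 240.  -1.]
scene mask 1034 [538. 240.   5.] [[501.0, 212.0, 2.0], [577.0, 270.0, 7.0]] normal [-0.    0.01 -1.  ]
scene mask 1672 [604. 231.  18.] [[589.0, 163.0, 1.0], [617.0, 308.0, 45.0]] normal [-0.91  0.04  0.42]
```

View pics/s5.png

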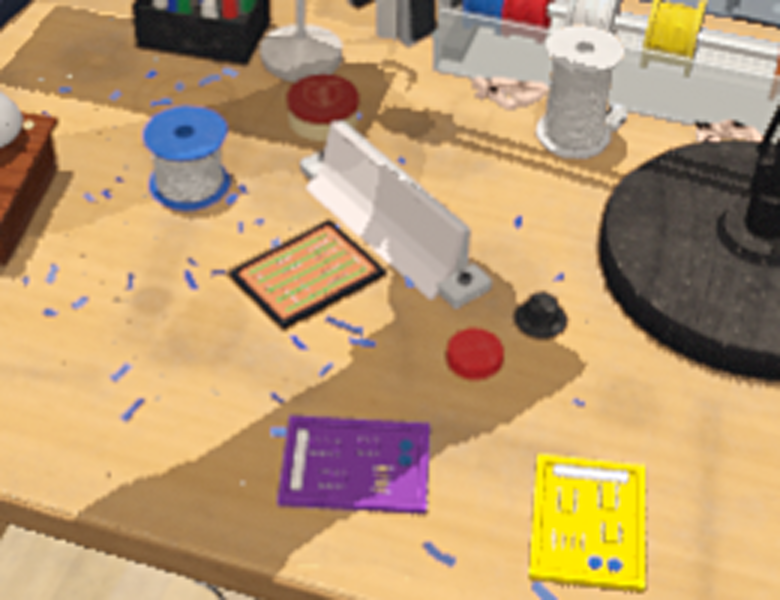

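The board lies flat with its copper side up at crop px (308,272), about 50 mm before the foot line. The bystanders have not moved and the arm is clear, so I hand the job in.

```bash
python3 -c "
from cell import ctrl; print(ctrl.finish_job())"
```

```text
the job is handed in; nothing more can be done
None
```

The board is turned over: it lies flat with its copper solder side up, about 50 mm in front of the stop. The reel, tin, cap and knob were left in place, and the job is handed in, though the hand-in call returned no verdict.

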